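Batch brass nuts through the tip tray

ROBOT

A 6-joint arm with a two-finger parallel gripper is mounted at the origin on the work surface. World frame = base frame: x ahead of the robot, y to its left, z up, the work surface at z = 0. Lengths are in mm, angles in rad, forces in N, time in s.
With the tool pointing down it reaches from about 300 to 775 mm from the base axis. Payload 14.6 kg.
Tool frame: the origin (TCP) lies at the very end of the fingers, on their centre line; the grasp point (between the pads) lies 19 mm behind it; z points along the fingers, y is the line along which they close (so a half turn about z gives the same grasp; the last joint's range is limited). The gripper opens to 94 mm and grips with 3 to 60 N. Pads are 16 mm wide; open, the fingers measure 119 mm over their backs; the gripper's body (75 mm by 177 mm) begins 78 mm behind the grasp point.
Start: joints at [1.15, 0.3, 1.521, -0, 1.321, -0.067], TCP at [190.553, 515.925, 205.446] pointing down, gripper open.
Joint ranges: [-3.03, 3.03], [-0.79, 2.21], [0.23, 2.52], [-1.04, 4.18], [0, 3.07], [-2.55, 2.55]. Speed limits (rad/s): [2.22, 2.22, 2.57, 3.14, 3.14, 3.14].

INTERFACE

Orientations are given as [roll, pitch, yaw] about the fixed x, y, z axes, in that order (R = Rz(yaw) Ry(pitch) Rx(roll)).
In Python, from cell import manip, camera, get_calibration gives the robot as it stands. The module is installed in compiled form; this text tells all that it offers.
- The arm moves only by the tool jog_arm, never from a script. Its argument "plan" is one flat list of numbers, 6 for each row, row after row: the shift along the world's x, y, z in m, then the turn, a rotation vector about the world's x, y, z in degrees. A call has 1 to 20 rows; each row is the pose to reach, as a shift and turn from the pose commanded when the call began; what a row does not reach only later rows make up. A row lasts 1/10 s, in which the tool goes at most 50 mm and 8.59 degrees, less where a joint would pass 70% of its speed; a pose out of reach is approached as far as the arm can. A call with a gripper value outside its range is refused whole. "claw" is the finger opening in m, from 0 to 0.094, set as the call begins (left out, the last holds). The fingers move at their own pace and stop on an object; "force" is the grip in N (left out, the last holds). Time passes only in rows, so rows that repeat a pose let the fingers close. It gives the time, the measured TCP pose, the force, the opening and the grip force at its end, in the units of the state.
- manip.read_state(): the state, without advancing time (a new reading comes with each control period).
- camera(name): name is "scene" or "side" or "wrist"; returns (picture, depth): 420x560x3 uint8, red, green, blue; 420x560 float32, mm along the optical axis (not along the pixel's ray), 0 where there is no reading.
- get_calibration(name): a dict with "fx", "fy", "cx", "cy" (pixels), "origin" and "attitude" of the camera in the world. Camera axes: x right, y down, z forward; pixel columns grow to the right and rows downward; lengths in mm; the calibration is good to about 2 mm. A picture is of the moment at which its call begins: read the wrist's pose just before it. get_calibration takes no time and is no camera call; for the wrist camera it gives the pose at the moment of the call.
- manip.sign_off(): hands the job in; it is judged then, once.
The state is a dict: "clock": time; "joints": joint angles; "qd": joint speeds; "effort": joint torques, N m; "eef_pos": TCP position; "eef_rot": TCP orientation; "wrist_force": force on the tool from outside, world axes, zero at the start; "moment": the same for the moment, N m; "finger_gap": finger opening in mm; "finger_force": force on a finger pad.
Only numpy, scipy, OpenCV 4.12 (cv2) and the standard library are available. Lean on these libraries where they do the work, as an engineer would, in place of code of your own. Each camera call takes 0.05 s, during which the arm holds its last target. There are 200 camera calls.

TASK

Load every brass hex nut on the bench into the tip tray while its red end gate is up. Then, with the tray still level and holding them, lower the gate fully, press down and turn the yellow lock to free the tray, and tip it by its handle bar so that all the nuts slide out over the gate into the blue basket. Finally put the unit back as you found it: tray down level, gate fully up, lock turned back and popped up, every nut in the basket, and the oil bottle, gauge case and spare chuck left where they stand.

Things in the scene. Friction and masses are not known exactly. Their poses are not given: they have to be found in the camera images.
- nut0: Brass hexagonal coupling nut, 30 mm across flats (34.6 across corners), 30 mm high, about 0.15 kg; solid to the gripper (the bore is only drawn). Origin at its middle, z along its bore, so it stands with its origin 15 mm above the surface; its six flats face its own x axis and every 60 degrees from it. Two to four nuts are present, standing on the bench left of the tip unit; absent ones read None.
- nut1: Brass hexagonal coupling nut, 30 mm across flats (34.6 across corners), 30 mm high, about 0.15 kg; solid to the gripper (the bore is only drawn). Origin at its middle, z along its bore, so it stands with its origin 15 mm above the surface; its six flats face its own x axis and every 60 degrees from it. Two to four nuts are present, standing on the bench left of the tip unit; absent ones read None.
- nut2: Brass hexagonal coupling nut, 30 mm across flats (34.6 across corners), 30 mm high, about 0.15 kg; solid to the gripper (the bore is only drawn). Origin at its middle, z along its bore, so it stands with its origin 15 mm above the surface; its six flats face its own x axis and every 60 degrees from it. Two to four nuts are present, standing on the bench left of the tip unit; absent ones read None.
- nut3: Brass hexagonal coupling nut, 30 mm across flats (34.6 across corners), 30 mm high, about 0.15 kg; solid to the gripper (the bore is only drawn). Origin at its middle, z along its bore, so it stands with its origin 15 mm above the surface; its six flats face its own x axis and every 60 degrees from it. Two to four nuts are present, standing on the bench left of the tip unit; absent ones read None.
- unit: Green fixed stand of the tip tray, base block 100 x 170 x 98 mm. Origin at bench level. All that follows in the unit's frame (x away from the robot, y to the left at yaw 0, z up, mm): the tray lies along y, gate at its -y end, handle bar beyond its +y end. Tilt axis: along x through y -90, z 105. Level aluminium tray, outside x -58..58, y -95..95, floor top z 110, wall tops z 145, walls 4 thick. Lock axis vertical at x -100, y 50, on a pedestal 38 mm square, 111 high.
- tray_hinge (a point): Middle of the tray's tilt axis, fixed on the stand; its axes are the unit's.
- tray_in (a point): Middle of the tray's floor, on its surface; tilts with the tray. Inner floor 108 mm (x) by 184 mm (y), walls 35 mm above it.
- tray_handle (a point): Middle of the tray's black handle bar: round, 12 mm thick, along x, 90 mm long between arms, 45 mm clear beyond the tray's end wall. From the tilt axis, level: 230 mm along +y, 35 mm up. Moves with the tray on an arc; the bar may turn between the fingers. Lifting takes about 3 to 7 N.
- tray (a joint): Tilt of the tray, rad: 0 level, 0.85 its upper stop (handle end up, gate end down). Falls back slowly (damped) to level when let go. With the lock on it lifts no more than about 0.02. The nuts slide off from roughly 0.5 to 0.65.
- gate_hinge (a point): Middle of the gate's hinge axis (along x), at the tray's -y end, 7 mm further out along -y and 3 mm higher than the tilt axis when level.
- gate_handle (a point): Grip point of the gate's black side handle: a round stub 10 mm thick along x, straight for 40 mm, sticking out of the tray's near (-x) side; the point is in the middle of the straight part, 90 mm to -x of the gate's middle, 50 mm from the hinge axis (straight above it when shut). The stub may turn between the fingers.
- gate (a joint): Red end gate, 116 mm wide, 42 mm high, 4 mm thick, rad: 0 shut (upright), 1.57 fully lowered, reaching out along -y as a chute. Stays where it is left (stiff hinge, about 1.5 N at the handle).
- lock_grip (a point): Middle of the yellow bar grip of the tilt lock, on the lock's axis: bar 44 mm long, 14 mm wide, 22 mm high, its top 11 mm above this point; raised, this point is 154 mm above the bench. The bar lies along the unit's x at lock = 0 and turns with the lock; the point's x axis is along the bar.
- lock (a joint): Turn of the tilt lock, rad, counter-clockwise seen from above: 0 locked (its steel arm reaches over the tray's yellow tab), 1.2 free (end stop). It turns only while the grip is pressed down at least 6 mm; at both ends the grip pops up and is held again, with about 0.09 rad of play.
- lock_cap (a joint): Press of the yellow grip, m: 0 raised, 0.008 fully pressed; sprung, 3 N to start and 8 N at the bottom.
- basket: Blue fixed catch basket in front of the gate, outside 180 (x) x 190 (y) x 50 mm high, far (-y) wall 90 mm high, walls 4 mm, floor 6 mm. Origin under its middle; axes as the unit's.
- basket_in (a point): Middle of the basket's inner floor.
- oil_bottle: Bystander: yellow oil bottle 48 mm wide, 120 mm high, origin under its middle.
- gauge_case: Bystander: dark wooden case 70 x 140 x 30 mm, origin under its middle.
- spare_chuck: Bystander: bronze-coloured spare chuck, 100 mm across, about 56 mm high, origin under its middle.
Mind the look-alikes: they are no part of the job. Leave any purple look-alike of the nut1 alone.

How it is judged (in metres and radians):
On the way, in this order (a step that is already met when the one before it is completed fails the run):
1. every nut lies in the level tray with the gate up (x of nut0 in the frame of tray_in between -0.056 and 0.056 m and y of nut0 in the frame of tray_in between -0.1 and 0.1 m and z of nut0 in the frame of tray_in between 0.005 and 0.025 m and x of nut1 in the frame of tray_in between -0.056 and 0.056 m and y of nut1 in the frame of tray_in between -0.1 and 0.1 m and z of nut1 in the frame of tray_in between 0.005 and 0.025 m and x of nut2 in the frame of tray_in between -0.056 and 0.056 m and y of nut2 in the frame of tray_in between -0.1 and 0.1 m and z of nut2 in the frame of tray_in between 0.005 and 0.025 m and x of nut3 in the frame of tray_in between -0.056 and 0.056 m and y of nut3 in the frame of tray_in between -0.1 and 0.1 m and z of nut3 in the frame of tray_in between 0.005 and 0.025 m and value of joint gate below 0.15 rad and value of joint tray below 0.05 rad), for 0.2 s.
2. the gate is fully lowered while the tray is still level and holds every nut (one may lie on the gate) (y of nut0 in the frame of tray_in between -0.16 and 0.1 m and x of nut0 in the frame of tray_in between -0.065 and 0.065 m and z of nut0 in the frame of tray_in between 0 and 0.04 m and y of nut1 in the frame of tray_in between -0.16 and 0.1 m and x of nut1 in the frame of tray_in between -0.065 and 0.065 m and z of nut1 in the frame of tray_in between 0 and 0.04 m and y of nut2 in the frame of tray_in between -0.16 and 0.1 m and x of nut2 in the frame of tray_in between -0.065 and 0.065 m and z of nut2 in the frame of tray_in between 0 and 0.04 m and y of nut3 in the frame of tray_in between -0.16 and 0.1 m and x of nut3 in the frame of tray_in between -0.065 and 0.065 m and z of nut3 in the frame of tray_in between 0 and 0.04 m and value of joint gate above 1.4 rad and value of joint tray below 0.05 rad), for 0.2 s.
3. the tray is tipped with the gate down (value of joint tray above 0.45 rad and value of joint gate above 1.3 rad), for 0.2 s.
At the end, for the whole second after the job is handed in: Every present nut rests in the basket (its middle inside the walls and less than 45 mm above the floor, slower than 0.05 m/s), tray level within 0.04 rad, gate shut within 0.1 rad, lock back within 0.13 rad with its grip raised within 2 mm (x of nut0 in the frame of basket_in between -0.086 and 0.086 m and y of nut0 in the frame of basket_in between -0.091 and 0.091 m and z of nut0 in the frame of basket_in between 0.005 and 0.045 m and linear speed of each of nut0, nut1, nut2, nut3 below 0.05 m/s and x of nut1 in the frame of basket_in between -0.086 and 0.086 m and y of nut1 in the frame of basket_in between -0.091 and 0.091 m and z of nut1 in the frame of basket_in between 0.005 and 0.045 m and x of nut2 in the frame of basket_in between -0.086 and 0.086 m and y of nut2 in the frame of basket_in between -0.091 and 0.091 m and z of nut2 in the frame of basket_in between 0.005 and 0.045 m and x of nut3 in the frame of basket_in between -0.086 and 0.086 m and y of nut3 in the frame of basket_in between -0.091 and 0.091 m and z of nut3 in the frame of basket_in between 0.005 and 0.045 m and value of joint tray below 0.04 rad and value of joint gate below 0.1 rad and value of joint lock below 0.13 rad and value of joint lock_cap below 0.002 m); the robot touches nothing.
It fails at once if the lock is forced round without being pressed down (value of joint lock between 0.45 and 0.8 rad and value of joint lock_cap below 0.0035 m).
It fails at once if the tray is tipped with the gate up (value of joint tray above 0.2 rad and value of joint gate below 1 rad).
It fails at once if the oil bottle is moved more than 3 cm (distance of oil_bottle from where it was at the start of the episode above 0.03 m).
It fails at once if the gauge case is moved more than 3 cm (distance of gauge_case from where it was at the start of the episode above 0.03 m).
It fails at once if the spare chuck is moved more than 3 cm (distance of spare_chuck from where it was at the start of the episode above 0.03 m).
Of nut0, nut1, nut2, nut3 only 2 to 4 are there at a start; the rules pass over those that are not, and their reading is None.
At some moment in a run one of nut0, nut1, nut2, nut3 may be knocked a few centimetres aside while the robot is not near it.
Once in a run the grip may slacken for a moment while it holds something.
It also fails if it takes over 210 s, if anything falls off the work surface, if the arm or the gripper's body presses on something with over 40 N, if the wrist force passes 120 N, or if a joint passes its speed limit or range.

## Working session

There is one attempt and no reset: what is moved stays moved. The work goes in short steps, Python scripts to look and compute and a tool call to move; the robot and the scene stay as the last step left them, time stands still between calls to the robot, and variables do not carry over. Pictures are saved under pics/ and viewed, at most 14 in all, crops included, and the job is handed in when it is done.

Besides the shell and the picture viewer there is one more tool, called after "Request:" as name(argument=value, ...), one argument or row to a line, values as JSON. jog_arm: Moves the arm, as the interface text tells. Its arguments: {"type":"object","properties":{"plan":{"type":"array"},"claw":{"type":"number"},"force":{"type":"number"}},"required":["plan"]}

```bash
mkdir -p pics
cat > h.py <<'E'
import numpy as np, cv2
from cell import manip, camera, get_calibration
from scipy.spatial.transform import Rotation as R
def calR(c):
    a=np.array(c["attitude"],float)
    return a if a.shape==(3,3) else R.from_euler('xyz',a).as_matrix()
def snap(n,f=None):
    c=get_calibration(n); p,d=camera(n)
    if f: cv2.imwrite('pics/'+f,p[:,:,::-1])
    return c,p,d
def cloud(c,d):
    v,u=np.mgrid[:d.shape[0],:d.shape[1]]
    P=np.stack([(u-c["cx"])/c["fx"]*d,(v-c["cy"])/c["fy"]*d,d],-1)
    W=P@calR(c).T+np.array(c["origin"]); W[d<=0]=np.nan
    return W
E
python3 - <<'E'
from h import *
for n in("scene","side","wrist"):
    c,p,d=snap(n,n+"0.png"); print(n,c); np.savez(''+n+'0.npz',W=cloud(c,d),p=p)
print(manip.read_state())
a=[cv2.imread('pics/%s0.png'%n) for n in("scene","side")]
E
```

```text
scene {'fx': 430.4597762008907, 'fy': 430.4597762008907, 'cx': 275.492240293964, 'cy': 208.710483895923, 'origin': array([1322.87155286,  126.24401116,  605.84777723]), 'attitude': array([-2.1187984 ,  0.02146593,  1.72916933])}
side {'fx': 396.06622538560396, 'fy': 396.06622538560396, 'cx': 277.96549988862074, 'cy': 203.0026784031805, 'origin': array([ 481.85079582, -577.49234625,  717.61131512]), 'attitude': array([-2.37161219, -0.01217654, -0.12777054])}
wrist {'fx': 346.3010273210241, 'fy': 346.3010273210241, 'cx': 281.2316520680684, 'cy': 207.30328649300264, 'origin': array([120.56703236, 542.9481615 , 383.2421533 ]), 'attitude': array([2.88038619e+00, 1.19779778e-03, 1.21636565e+00])}
{'clock': 0.15, 'joints': array([ 1.15037787e+00,  3.00307842e-01,  1.52143140e+00, -3.00204008e-05,
        1.32068828e+00, -6.66197675e-02]), 'qd': array([-0.00191183, -0.0016728 , -0.00059022, -0.00138698,  0.00202282,
       -0.00082911]), 'effort': array([ 2.41451744e-03, -5.31960475e+01, -3.52823925e+01,  7.09147914e-02,
        2.35944253e-02, -5.40710857e-05]), 'eef_pos': array([190.49564885, 515.74897618, 205.03920524]), 'eef_rot': array([-3.14075770e+00, -2.65621189e-05,  2.78780140e+00]), 'wrist_force': array([ 0.23396948, -0.70398868,  0.37309811]), 'moment': array([-0.08120205,  0.01076827, -0.01298601]), 'finger_force': 0.0, 'finger_gap': 93.8972411208199}
```

View pics/scene0.png

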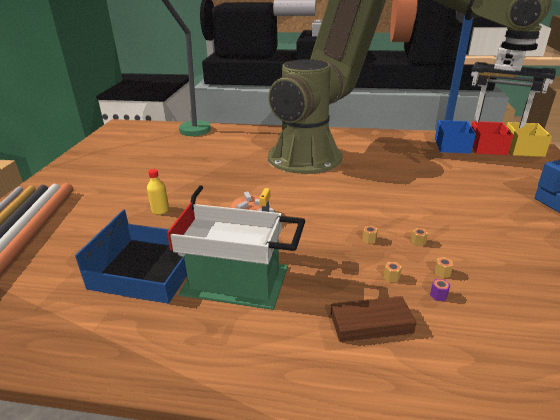

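View pics/side0.png

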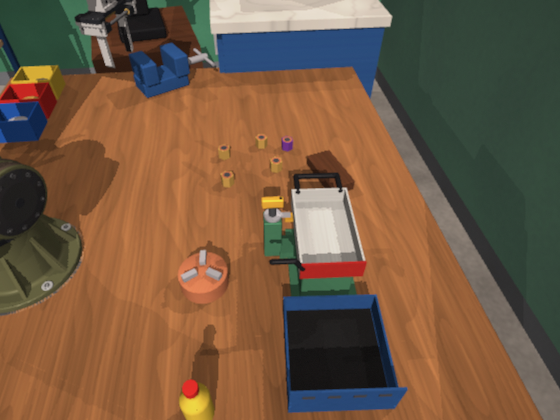

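Four brass nuts appear in the scene view at (370,234), (420,237), (393,271) and (444,266). The purple look-alike is at (440,290). The side view shows the lock bar at (272,202), the gate handle at (287,264), the chuck at (203,276), the case at (328,168) and the bottle at (195,400).

```bash
python3 - <<'E'
from h import *
for n in("scene","side","wrist"):
    z=np.load(n+'0.npz'); W=z['W'];p=z['p']
    hsv=cv2.cvtColor(p,cv2.COLOR_RGB2HSV)
    def comp(name,m,amin=20):
        k,l,s,ce=cv2.connectedComponentsWithStats(m.astype(np.uint8))
        for i in range(1,k):
            if s[i,4]<amin: continue
            Q=W[l==i]; 
            hi=np.nanpercentile(Q[:,2],95); T=Q[Q[:,2]>hi-5]
            print(n,name,ce[i].round(),s[i,4],'mean',np.nanmean(Q,0).round(1),'top',np.nanmean(T,0).round(1),'min',np.nanpercentile(Q,3,axis=0).round(),'max',np.nanpercentile(Q,97,axis=0).round())
    x,y,zz=W[...,0],W[...,1],W[...,2]
    ws=(x>200)&(x<800)&(y>-450)&(y<600)
    H,S,V=hsv[...,0],hsv[...,1],hsv[...,2]
    comp('brassnut',ws&(zz>6)&(zz<45)&(y>50)&(H>12)&(H<32)&(S>70))
    comp('purple',ws&(zz>6)&(H>125)&(H<160)&(S>80))
    comp('yellow',ws&(zz>60)&(H>20)&(H<32)&(S>150))
    comp('black',ws&(zz>120)&(zz<220)&(V<60))
    comp('red',ws&(zz>90)&((H<5)|(H>174))&(S>150))
    comp('blue',ws&(zz>5)&(H>105)&(H<122)&(S>120),80)
    comp('walltop',ws&(zz>139)&(zz<150)&(S<60)&(V>90))
    comp('all>8',ws&(zz>10),150)
E
python3 - <<'E'
import cv2
a=cv2.imread('pics/scene0.png')[205:315,330:470]
b=cv2.imread('pics/side0.png')[125:200,205:310]
a=cv2.resize(a,None,fx=3.5,fy=3.5,interpolation=2);b=cv2.resize(b,(300,214))
import numpy as np
o=np.zeros((385,800,3),np.uint8);o[:a.shape[0],:a.shape[1]]=a;o[:214,495:795]=b
cv2.imwrite('pics/crop0.png',o)
E
```

```text
scene brassnut [369. 235.] 135 mean [466.1 200.9  19.8] top [463.4 200.4  28.4] min [450. 186.   7.] max [473. 217.  31.]
scene brassnut [419. 237.] 157 mean [460.2 313.9  20.1] top [456.1 314.5  29. ] min [441. 299.   7.] max [469. 332.  31.]
scene brassnut [443. 268.] 180 mean [570.1 350.4  20.2] top [567.1 351.2  28.9] min [552. 338.   7.] max [578. 367.  31.]
scene brassnut [392. 272.] 183 mean [599.  243.4  20.4] top [595.  244.1  29.2] min [578. 229.   7.] max [606. 260.  31.]
scene purple [439. 291.] 178 mean [644.3 331.4  19.1] top [642.9 332.3  28.2] min [634. 318.   7.] max [650. 349.  30.]
scene yellow [155. 187.] 244 mean [ 401.5 -348.8   78.7] top [ 395.9 -351.5   95.2] min [ 386. -369.   62.] max [ 412. -332.   98.]
scene yellow [265. 192.] 29 mean [545.  -30.9 164.7] top [545.  -30.9 164.7] min [530. -35. 163.] max [557. -27. 166.]
scene black [196. 195.] 83 mean [ 562.7 -177.3  156.4] top [ 554.5 -176.4  161.1] min [ 533. -183.  139.] max [ 586. -173.  163.]
scene black [290. 235.] 410 mean [662.5  38.2 143. ] top [662.2  40.3 144.1] min [608.   8. 137.] max [703.  58
[... 4226 characters left out ...]
. 413.] 283 mean [441.1 323.3  15.8] top [438.9 321.6  23.4] min [436. 311.   7.] max [453. 333.  26.]
wrist black [370. 260.] 189 mean [206.4 561.3 213. ] top [207.  561.  217.2] min [200. 559. 207.] max [213. 564. 219.]
wrist all>8 [392. 293.] 1785 mean [206.1 561.6 247.3] top [202.6 563.7 275. ] min [200. 558. 208.] max [214. 565. 278.]
wrist all>8 [424. 288.] 1451 mean [201.3 572.2 257.7] top [201.3 572.3 282.8] min [200. 569. 214.] max [203. 575. 285.]
wrist all>8 [453. 387.] 1768 mean [207.8 562.4 300.9] top [202.7 564.2 310.8] min [200. 559. 286.] max [216. 565. 314.]
wrist all>8 [208. 415.] 226 mean [440.8 323.1  17.8] top [438.8 321.7  23.8] min [436. 311.  10.] max [453. 333.  26.]
```

View pics/crop0.png

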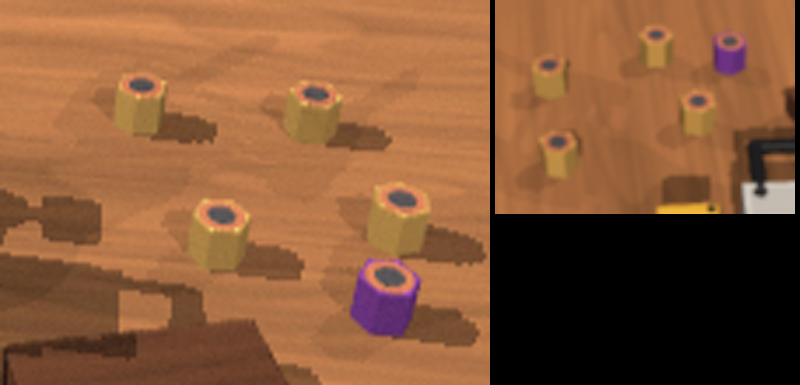

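View pics/wrist0.png

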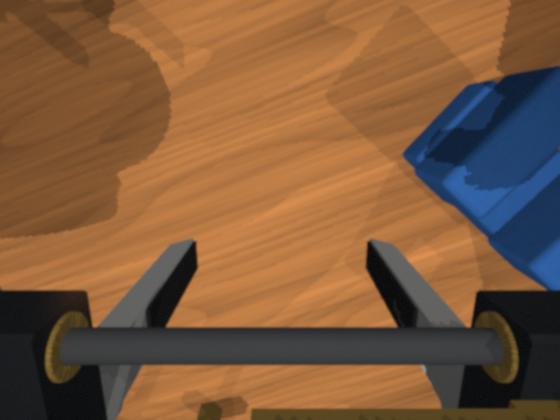

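Four brass nuts are confirmed in the crop. The purple one, at scene (440,290), is the look-alike and stays put. Next I'll move over the nuts for a precise wrist view and fit the unit's pose.

Request:
jog_arm(
  plan=[0.1,-0.07,0.05,0,0,5,0.2,-0.14,0.05,0,0,10,0.35,-0.24,0.05,0,0,16,0.35,-0.24,0.05,0,0,16,0.35,-0.24,0.05,0,0,16,0.35,-0.24,0.05,0,0,16,0.35,-0.24,0.05,0,0,16,0.35,-0.24,0.05,0,0,16,0.35,-0.24,0.05,0,0,16,0.35,-0.24,0.05,0,0,16,0.35,-0.24,0.05,0,0,16,0.35,-0.24,0.05,0,0,16,0.35,-0.24,0.05,0,0,16,0.35,-0.24,0.05,0,0,16],
  claw=0.07,
  force=25,
)

```text
clock: 1.55
eef_pos: [540.0, 276.6, 255.6]
eef_rot: [3.141, 0.0, 3.068]
wrist_force: [0.7, -0.6, 0.3]
finger_gap: 70.0
finger_force: 0.0
```

```bash
cat >> h.py <<'E'
def st():
    s=manip.read_state(); print('t',round(s['clock'],2),'tcp',s['eef_pos'].round(1),'rot',s['eef_rot'].round(3),'F',s['wrist_force'].round(1),'gap',round(s['finger_gap'],1),'ff',round(s['finger_force'],1)); return s
def nuts(c,p,d,zlo=8,zhi=45):
    """brass nuts: top-face hexagon -> centre, flat angle mod 60"""
    W=cloud(c,d); hsv=cv2.cvtColor(p,cv2.COLOR_RGB2HSV); z=W[...,2]
    m=((z>zlo)&(z<zhi)).astype(np.uint8)
    k,l,s,ce=cv2.connectedComponentsWithStats(m)
    out=[]
    for i in range(1,k):
        if not 100<s[i,4]<4000: continue
        Q=W[l==i]; top=np.percentile(Q[:,2],90); T=Q[Q[:,2]>top-3][:,:2]
        h=np.median(hsv[l==i][:,0]); 
        hull=cv2.convexHull(T.astype(np.float32))[:,0]
        cen=(T.min(0)+T.max(0))/2
        # angle minimising the width over three 60deg directions
        a=np.radians(np.arange(0,60,1)); best=[]
        for t in a:
            w=[np.ptp(hull@[np.cos(t+j*np.pi/3),np.sin(t+j*np.pi/3)]) for j in range(3)]
            best.append(sum(w))
        t=a[int(np.argmin(best))]
        # centre from mid-extents along the three flats
        M=np.array([[np.cos(t+j*np.pi/3),np.sin(t+j*np.pi/3)] for j in range(3)])
        pr=hull@M.T; cen=np.linalg.lstsq(M,(pr.min(0)+pr.max(0))/2,rcond=None)[0]
        out.append((cen,top,np.degrees(t),h,s[i,4]))
        print('blob px',ce[i].round(),'n',s[i,4],'cen',cen.round(1),'top',top.round(1),'flat deg',round(np.degrees(t)),'H',h,'w',(min(best)/3).round(1),(max(best)/3).round(1))
    return out
E
python3 - <<'E'
from h import *
st(); c,p,d=snap('wrist','w1.png'); nuts(c,p,d)
# unit pose fit
for n in('scene','side'):
    z=np.load(n+'0.npz');W=z['W'];p=z['p'];hsv=cv2.cvtColor(p,cv2.COLOR_RGB2HSV)
    m=(W[...,2]>139)&(W[...,2]<148)&(hsv[...,1]<60)&(hsv[...,2]>90)&(W[...,0]>570)&(W[...,0]<720)&(W[...,1]<15)&(W[...,1]>-185)
    T=W[m][:,:2]
    from scipy.optimize import minimize
    def f(q):
        ca,sa=np.cos(q[2]),np.sin(q[2]);D=T-q[:2];x=ca*D[:,0]+sa*D[:,1];y=-sa*D[:,0]+ca*D[:,1]
        r=np.minimum(abs(abs(x)-56),np.abs(y-93)); return np.minimum(r,8).sum()
    b=min((minimize(f,[643,-85,a],method='Nelder-Mead') for a in(-.1,-.05,0,.05)),key=lambda r:r.fun)
    print(n,b.x,b.fun/len(T),len(T))
    m=(W[...,2]>159)&(W[...,2]<170)&(abs(hsv[...,0].astype(int)-26)<6)&(hsv[...,1]>150)
    T=W[m]; print(' lock',T.mean(0),np.degrees(np.arctan2(*np.linalg.svd(T[:,:2]-T[:,:2].mean(0))[2][0][::-1])))
    m=(W[...,2]>137)&(W[...,2]<150)&(hsv[...,2]<60)&(W[...,1]>40)&(W[...,0]>560)
    T=W[m]; print(' bar',T.mean(0),T.min(0),T.max(0),np.polyfit(T[:,0],T[:,1],1))
E
```

```text
t 1.55 tcp [540.  276.6 255.6] rot [3.141 0.    3.068] F [ 0.7 -0.6  0.3] gap 70.0 ff 0.0
blob px [310. 100.] n 670 cen [452.5 316.7] top 30.4 flat deg 51 H 15.0 w 29.9 33.4
blob px [211. 112.] n 713 cen [456.8 202.9] top 30.5 flat deg 15 H 16.0 w 30.2 33.5
blob px [345. 191.] n 637 cen [561.  353.9] top 30.3 flat deg 24 H 17.0 w 30.3 34.1
blob px [ 49. 235.] n 3172 cen [587.1 -20.9] top 40.3 flat deg 19 H 70.0 w 103.5 107.3
blob px [259. 220.] n 609 cen [590.4 245.9] top 30.3 flat deg 4 H 17.0 w 30.2 33.4
blob px [331. 248.] n 605 cen [633.9 335. ] top 30.3 flat deg 2 H 140.0 w 30.1 32.9
blob px [247. 308.] n 3091 cen [711.9 215.4] top 30.0 flat deg 56 H 11.0 w 96.3 101.8
scene [ 6.44795504e+02 -8.74083056e+01 -7.07307959e-02] 1.244193320720593 735
 lock [547.64730931 -31.40489148 164.65620682] -6.521713658950937
 bar [659.14106572  51.14880673 143.94115057] [607.58205748  40.09277362 137.07315047] [705.8237825   60.10581918 147.49548687] [-3.47827157e-02  7.40755230e+01]
side [ 6.42090258e+02 -9.06917163e+01 -7.02444936e-02] 1.222632295336693 489
 lock [545.00619679 -35.9947889  163.39800656] -6.457657388817611
 bar [651.49450052  47.25998595 142.89077319] [603.20647939  40.53234615 137.18075731] [700.45861374  57.43903629 147.24464275] [-5.52093832e-02  8.32285955e+01]
```

View pics/w1.png

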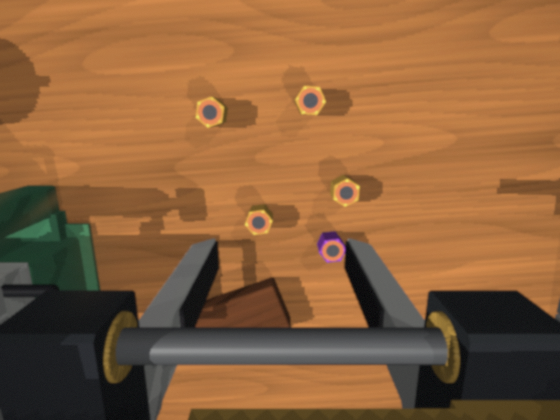

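The wrist view shows brass nuts at (310,100), (211,112), (345,191) and (259,220), and the purple one at (331,248). First is nut D at world (590,246).

Request:
jog_arm(
  plan=[0.03,-0.02,-0.04,0,0,-8,0.05,-0.031,-0.08,0,0,-16,0.05,-0.031,-0.12,0,0,-22,0.05,-0.031,-0.16,0,0,-22,0.05,-0.031,-0.19,0,0,-22,0.05,-0.031,-0.21,0,0,-22,0.05,-0.031,-0.225,0,0,-22,0.05,-0.031,-0.24,0,0,-22,0.05,-0.031,-0.249,0,0,-22,0.05,-0.031,-0.249,0,0,-22,0.05,-0.031,-0.249,0,0,-22],
  claw=0.07,
)

```text
clock: 2.7
eef_pos: [590.9, 245.1, 7.1]
eef_rot: [3.141, 0.001, 2.683]
wrist_force: [-0.7, 0.6, 0.2]
finger_gap: 69.9
finger_force: 0.0
```

Request:
jog_arm(
  plan=[0,0,0,0,0,0,0,0,0,0,0,0,0,0,0,0,0,0,0,0,0,0,0,0,0,0,0,0,0,0,0,0,0,0,0,0,0,0,0.01,0,0,0,0,0,0.04,0,0,0,0,0,0.08,0,0,4,0,0,0.12,0,0,8,0,0,0.16,0,0,12,0,0,0.19,0,0,16,0,0,0.2,0,0,19,0,0,0.2,0,0,22,0,0,0.2,0,0,22,0,0,0.2,0,0,22],
  claw=0.0,
  force=30,
)

```text
clock: 4.3
eef_pos: [590.4, 244.9, 206.5]
eef_rot: [-3.141, -0.0, 3.066]
wrist_force: [0.2, 0.4, -1.0]
finger_gap: 29.8
finger_force: 30.0
```

Request:
jog_arm(
  plan=[0.01,-0.04,0.02,0,0,0,0.02,-0.08,0.04,0,0,0,0.03,-0.12,0.05,0,0,0,0.03,-0.16,0.05,0,0,0,0.04,-0.2,0.05,0,0,0,0.05,-0.24,0.05,0,0,0,0.06,-0.28,0.05,0,0,0,0.07,-0.32,0.05,0,0,0,0.078,-0.35,0.05,0,0,0,0.078,-0.37,0.05,0,0,0,0.078,-0.376,0.05,0,0,0,0.078,-0.376,0.05,0,0,0,0.078,-0.376,0.05,0,0,0],
)

```text
clock: 5.6
eef_pos: [668.5, -129.7, 256.7]
eef_rot: [3.141, 0.0, 3.068]
wrist_force: [-0.5, 0.3, -0.8]
finger_gap: 30.0
finger_force: 30.0
```

Run:
```python
from h import *
st(); c,p,d=snap('wrist','w2.png'); W=cloud(c,d);np.savez('w2.npz',W=W,p=p)
hsv=cv2.cvtColor(p,cv2.COLOR_RGB2HSV)
m=(W[...,2]>139)&(W[...,2]<150)&(hsv[...,1]<60)&(hsv[...,2]>90)&(W[...,0]>570)&(W[...,0]<720)&(W[...,1]<15)&(W[...,1]>-185)
v,u=np.nonzero(m); T=W[m][:,:2]; print(len(T),u.min(),u.max(),v.min(),v.max(),W[m].mean(0))
from scipy.optimize import minimize
def f(q):
    ca,sa=np.cos(q[2]),np.sin(q[2]);D=T-q[:2];x=ca*D[:,0]+sa*D[:,1];y=-sa*D[:,0]+ca*D[:,1]
    r=np.minimum(abs(abs(x)-56),np.abs(y-93)); return np.minimum(r,8).sum()
b=min((minimize(f,[643,-88,a],method='Nelder-Mead') for a in(-.1,-.07,-.05)),key=lambda r:r.fun); print(b.x,b.fun/len(T))
m=(W[...,2]>159)&(W[...,2]<170)&(abs(hsv[...,0].astype(int)-26)<6)&(hsv[...,1]>150)
T=W[m]; print(' lock',len(T),T.mean(0),T.min(0),T.max(0))
m=(W[...,2]>110)&(W[...,2]<170)&(hsv[...,2]<60)&(W[...,1]<-140)&(W[...,0]<600)
T=W[m]; print(' gateh',len(T),T.mean(0),T.min(0),T.max(0)) if len(T) else 0
m=(W[...,2]>137)&(W[...,2]<150)&(hsv[...,2]<60)&(W[...,1]>20)&(W[...,0]<710)
T=W[m]; print(' bar',len(T),T.mean(0),T.min(0),T.max(0)) if len(T) else 0
```

```text
t 5.6 tcp [ 668.5 -129.7  256.7] rot [3.141 0.    3.068] F [-0.5  0.3 -0.8] gap 30.0 ff 30.0
3042 213 448 101 237 [639.26418108 -57.58578855 143.60156246]
[ 6.43791325e+02 -8.81590962e+01 -6.86687162e-02] 1.1390837364951842
 lock 1169 [547.24466711 -31.80042981 163.5041238 ] [526.40066236 -38.71946403 159.02426315] [569.96033804 -23.54039489 166.32546507]
 gateh 747 [ 557.87823148 -176.93787201  159.2350907 ] [ 527.06971507 -185.31520186  137.40129002] [ 587.71393535 -172.16534623  164.59652604]
 bar 2299 [649.13277856  44.64906442 143.71294369] [601.81700286  20.05096747 137.48878261] [702.30640594  58.55169072 147.18132553]
```

View pics/w2.png

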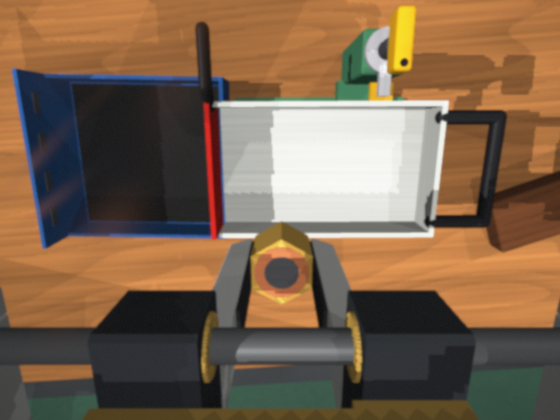

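Request:
jog_arm(
  plan=[0,0,-0.03,0,0,0,0,0,-0.06,0,0,0,0,0,-0.09,0,0,0,0,0,-0.11,0,0,0,0,0,-0.125,0,0,0,0,0,-0.134,0,0,0,0,0,-0.138,0,0,0,0,0,-0.139,0,0,0,0,0,-0.139,0,0,0,0,0,-0.139,0,0,0],
)

```text
clock: 6.65
eef_pos: [668.9, -131.1, 118.3]
eef_rot: [-3.141, 0.001, 3.067]
wrist_force: [-0.7, -0.3, -2.2]
finger_gap: 29.5
finger_force: 30.0
```

Request:
jog_arm(
  plan=[0,0,0,0,0,0,0,0,0,0,0,0,0,0,0,0,0,0,0,0,0.03,0,0,0,0,0,0.07,0,0,0,0,0,0.11,0,0,0,-0.01,0.045,0.13,0,0,0,-0.02,0.09,0.13,0,0,0,-0.03,0.135,0.13,0,0,0,-0.04,0.18,0.13,0,0,0,-0.05,0.225,0.13,0,0,0,-0.06,0.27,0.13,0,0,0,-0.07,0.315,0.13,0,0,0,-0.08,0.36,0.11,0,0,-2,-0.09,0.405,0.09,0,0,-2,-0.1,0.45,0.07,0,0,-2,-0.108,0.475,0.04,0,0,-2,-0.108,0.485,0.01,0,0,-2,-0.108,0.485,-0.03,0,0,-2,-0.108,0.485,-0.05,0,0,-2],
  claw=0.05,
)

```text
clock: 8.65
eef_pos: [559.2, 353.8, 64.0]
eef_rot: [-3.139, -0.003, 3.033]
wrist_force: [-0.4, -0.7, 0.5]
finger_gap: 50.3
finger_force: 0.0
```

Run:
```python
from h import *
st()
for n in('scene','side'):
    c,p,d=snap(n,n+'1.png'); print(n); nuts(c,p,d)
```

```text
t 8.65 tcp [559.2 353.8  64. ] rot [-3.139e+00 -3.000e-03  3.033e+00] F [-0.4 -0.7  0.5] gap 50.3 ff 0.0
scene
blob px [151.  51.] n 401 cen [-1498.2 -1172.9] top 41.1 flat deg 0 H 71.0 w 298.1 330.2
blob px [201.  52.] n 110 cen [-1474.8  -805.8] top 42.0 flat deg 26 H 71.0 w 122.5 132.1
blob px [114.  91.] n 2672 cen [ -537.2 -1166.7] top 35.4 flat deg 50 H 70.0 w 436.5 462.9
blob px [234.  81.] n 392 cen [-800.7 -436.2] top 41.1 flat deg 0 H 107.5 w 193.4 215.8
blob px [549.  83.] n 341 cen [-905.1 1073.8] top 27.9 flat deg 10 H 16.0 w 206.9 219.3
blob px [398.  85.] n 124 cen [-798.9  363.2] top 40.1 flat deg 59 H 105.0 w 44.6 48.3
blob px [194. 126.] n 353 cen [-197.3 -449.4] top 22.1 flat deg 7 H 69.0 w 118.3 121.7
blob px [521. 147.] n 564 cen [-102.3  694. ] top 40.6 flat deg 0 H 22.0 w 114.1 118.2
blob px [305. 159.] n 1207 cen [36.2 14. ] top 38.5 flat deg 22 H 27.0 w 167.5 176.5
blob px [ 27. 217.] n 3272 cen [ 501.5 -669.8] top 32.5 flat deg 38 H 10.0 w 270.3 282.2
blob px [548. 197.] n 323 cen [236.5 666. ] top 39.0 flat deg 1 H 108.0 w 43.2 47.7
blob px [159. 205.] n 22
[... 1767 characters left out ...]
 w 117.6 122.7
blob px [226. 178.] n 152 cen [454.1 199.8] top 30.1 flat deg 3 H 17.5 w 31.4 32.7
blob px [328. 183.] n 131 cen [716.7 140.5] top 29.6 flat deg 16 H 10.0 w 32.9 34.0
blob px [ 44. 270.] n 2948 cen [51.9 -9. ] top 37.0 flat deg 49 H 27.0 w 145.4 154.3
blob px [282. 247.] n 486 cen [566.3 -49.9] top 35.3 flat deg 4 H 69.0 w 63.4 66.2
blob px [203. 278.] n 1546 cen [ 395.  -103.4] top 44.1 flat deg 24 H 9.0 w 92.4 93.7
blob px [322. 290.] n 494 cen [ 633.  -164.6] top 41.7 flat deg 15 H 69.0 w 66.3 71.6
blob px [349. 320.] n 1366 cen [ 659.5 -252. ] top 41.6 flat deg 43 H 108.0 w 179.0 189.2
blob px [339. 403.] n 877 cen [ 609.9 -359. ] top 41.8 flat deg 58 H 108.0 w 145.0 153.0
```

Request:
jog_arm(
  plan=[0,0,0,0,0,0,0,0,-0.02,0,0,0,0,0,-0.035,0,0,0,0,0,-0.05,0,0,0,0,0,-0.06,0,0,0,0,0,-0.06,0,0,0,0,0,-0.06,0,0,0],
  claw=0.065,
)

```text
clock: 9.45
eef_pos: [560.7, 354.1, 7.8]
eef_rot: [3.141, 0.0, 3.032]
wrist_force: [0.1, -0.3, 0.1]
finger_gap: 65.0
finger_force: 0.0
```

Request:
jog_arm(
  plan=[0,0,0,0,0,0,0,0,0,0,0,0,0,0,0,0,0,0,0,0,0,0,0,0,0,0,0,0,0,0,0,0,0,0,0,0,0,0,0.03,0,0,0,0,0,0.07,0,0,0,0,0,0.11,0,0,0,0.01,-0.02,0.15,0,0,2,0.02,-0.05,0.18,0,0,2,0.03,-0.09,0.2,0,0,2,0.04,-0.13,0.2,0,0,2,0.05,-0.17,0.2,0,0,2,0.06,-0.21,0.2,0,0,2,0.07,-0.25,0.2,0,0,2,0.08,-0.29,0.2,0,0,2,0.09,-0.33,0.2,0,0,2,0.1,-0.37,0.2,0,0,2,0.114,-0.404,0.2,0,0,2],
  claw=0.0,
)

```text
clock: 11.45
eef_pos: [674.5, -52.2, 207.4]
eef_rot: [-3.142, -0.0, 3.066]
wrist_force: [-0.1, -0.4, -1.1]
finger_gap: 30.1
finger_force: 30.0
```

Request:
jog_arm(
  plan=[0,0,0,0,0,0,0,0,0,0,0,0,0,0,-0.03,0,0,0,0,0,-0.06,0,0,0,0,0,-0.07,0,0,0,0,0,-0.08,0,0,0,0,0,-0.086,0,0,0,0,0,-0.089,0,0,0,0,0,-0.089,0,0,0,0,0,-0.089,0,0,0],
)

```text
clock: 12.45
eef_pos: [674.9, -50.1, 119.2]
eef_rot: [-3.142, 0.001, 3.067]
wrist_force: [0.4, 0.3, -1.5]
finger_gap: 29.6
finger_force: 30.0
```

Request:
jog_arm(
  plan=[0,0,0,0,0,0,0,0,0,0,0,0,0,0,0,0,0,0,0,0,0.03,0,0,0,0,0,0.07,0,0,0,0,0,0.11,0,0,0,-0.02,0.03,0.13,0,0,0,-0.05,0.06,0.13,0,0,-3,-0.08,0.095,0.13,0,0,-6,-0.11,0.13,0.13,0,0,-9,-0.14,0.165,0.13,0,0,-11,-0.17,0.2,0.13,0,0,-11,-0.2,0.235,0.1,0,0,-11,-0.218,0.253,0.06,0,0,-11,-0.218,0.253,0.02,0,0,-11,-0.218,0.253,-0.02,0,0,-11,-0.218,0.253,-0.05,0,0,-11,-0.218,0.253,-0.055,0,0,-11,-0.218,0.253,-0.055,0,0,-11],
  claw=0.05,
)

```text
clock: 14.35
eef_pos: [456.7, 202.9, 63.7]
eef_rot: [-3.141, -0.0, 2.875]
wrist_force: [-0.2, -0.3, 1.0]
finger_gap: 49.9
finger_force: 0.0
```

Run:
```python
from h import *
st()
c,p,d=snap('wrist','w3.png'); nuts(c,p,d)
c,p,d=snap('scene','scene2.png'); nuts(c,p[:,330:],d) if 0 else None
cv2.imwrite('pics/crop2.png',cv2.resize(p[150:320,140:480,::-1],None,fx=2.3,fy=2.3))
```

```text
t 14.35 tcp [456.7 202.9  63.7] rot [-3.141 -0.     2.875] F [-0.2 -0.3  1. ] gap 49.9 ff 0.0
blob px [447. 180.] n 2663 cen [452.4 316.6] top 30.0 flat deg 52 H 19.0 w 30.7 34.3
blob px [279. 230.] n 2098 cen [456.7 202.7] top 30.1 flat deg 16 H 19.0 w 30.4 34.1
blob px [ 37. 399.] n 824 cen [541.3 -10.8] top 31.3 flat deg 31 H 72.0 w 15.2 16.3
blob px [525. 399.] n 307 cen [631.2 344.5] top 30.1 flat deg 1 H 15.0 w 18.1 19.7
```

View pics/crop2.png

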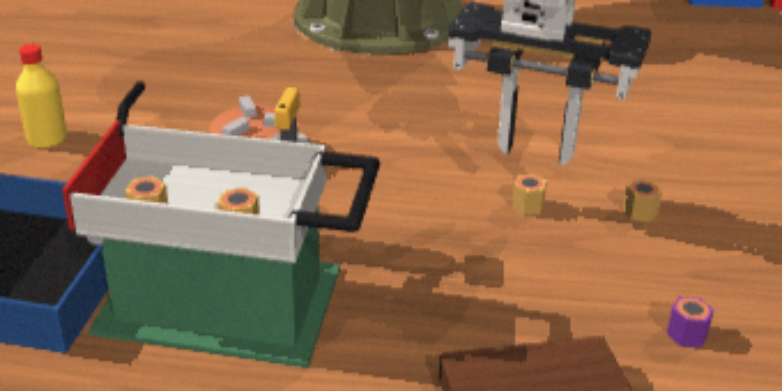

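The crop shows two nuts standing in the tray, at (147,190) and (238,202). Two more are on the bench, at (530,193) and (643,200), and both match their earlier positions. I'm taking nut B now.

Request:
jog_arm(
  plan=[0,0,0,0,0,0,0,0,-0.02,0,0,0,0,0,-0.035,0,0,0,0,0,-0.05,0,0,0,0,0,-0.056,0,0,0,0,0,-0.056,0,0,0,0,0,-0.056,0,0,0],
  claw=0.065,
)

```text
clock: 15.15
eef_pos: [457.1, 203.1, 8.4]
eef_rot: [3.141, 0.001, 2.875]
wrist_force: [1.5, -0.7, 1.0]
finger_gap: 65.2
finger_force: 0.0
```

Request:
jog_arm(
  plan=[0,0,0,0,0,0,0,0,0,0,0,0,0,0,0,0,0,0,0,0,0,0,0,0,0,0,0,0,0,0,0,0,0,0,0,0,0,0,0.03,0,0,0,0,0,0.07,0,0,0,0,0,0.11,0,0,2,0,0,0.15,0,0,5,0.01,-0.02,0.19,0,0,8,0.03,-0.05,0.21,0,0,11,0.05,-0.09,0.22,0,0,11,0.07,-0.13,0.22,0,0,11,0.09,-0.17,0.22,0,0,11,0.11,-0.21,0.22,0,0,11,0.13,-0.25,0.22,0,0,11,0.15,-0.29,0.22,0,0,11,0.156,-0.329,0.22,0,0,11,0.156,-0.329,0.22,0,0,11],
  claw=0.0,
)

```text
clock: 17.15
eef_pos: [612.5, -130.3, 226.1]
eef_rot: [-3.141, -0.002, 3.063]
wrist_force: [-0.1, -0.1, -1.7]
finger_gap: 29.6
finger_force: 30.0
```

Request:
jog_arm(
  plan=[0,0,0,0,0,0,0,0,0,0,0,0,0,0,-0.04,0,0,0,0,0,-0.07,0,0,0,0,0,-0.09,0,0,0,0,0,-0.1,0,0,0,0,0,-0.106,0,0,0,0,0,-0.109,0,0,0,0,0,-0.109,0,0,0,0,0,-0.109,0,0,0],
)

```text
clock: 18.15
eef_pos: [612.9, -126.1, 119.3]
eef_rot: [-3.141, 0.001, 3.067]
wrist_force: [0.5, 0.6, -1.8]
finger_gap: 29.4
finger_force: 30.0
```

Request:
jog_arm(
  plan=[0,0,0,0,0,0,0,0,0,0,0,0,0,0,0,0,0,0,0,0,0.03,0,0,0,0,0,0.07,0,0,0,0,0,0.11,0,0,0,-0.01,0.03,0.13,0,0,0,-0.025,0.07,0.13,0,0,4,-0.04,0.115,0.13,0,0,8,-0.055,0.16,0.13,0,0,12,-0.07,0.205,0.13,0,0,16,-0.09,0.25,0.13,0,0,20,-0.105,0.295,0.13,0,0,24,-0.12,0.34,0.11,0,0,26,-0.14,0.385,0.09,0,0,26,-0.155,0.425,0.06,0,0,26,-0.16,0.443,0.02,0,0,26,-0.16,0.443,-0.02,0,0,26,-0.16,0.443,-0.055,0,0,26,-0.16,0.443,-0.055,0,0,26],
  claw=0.05,
)

```text
clock: 20.15
eef_pos: [450.5, 315.9, 59.6]
eef_rot: [-3.14, -0.007, -2.762]
wrist_force: [-0.4, -0.1, 0.7]
finger_gap: 49.9
finger_force: 0.0
```

Run:
```python
from h import *
st()
c,p,d=snap('wrist'); nuts(c,p,d)
```

```text
t 20.15 tcp [450.5 315.9  59.6] rot [-3.14  -0.007 -2.762] F [-0.4 -0.1  0.7] gap 49.9 ff 0.0
blob px [280. 234.] n 2162 cen [452.4 316.5] top 30.1 flat deg 52 H 18.0 w 30.4 34.5
```

Request:
jog_arm(
  plan=[0,0,0,0,0,0,0,0,-0.02,0,0,0,0,0,-0.035,0,0,0,0,0,-0.05,0,0,0,0,0,-0.056,0,0,0,0,0,-0.056,0,0,0,0,0,-0.056,0,0,0],
  claw=0.065,
)

```text
clock: 20.9
eef_pos: [452.9, 317.1, 7.9]
eef_rot: [3.142, 0.001, -2.762]
wrist_force: [-0.2, 0.2, -0.4]
finger_gap: 65.1
finger_force: 0.0
```

Request:
jog_arm(
  plan=[0,0,0,0,0,0,0,0,0,0,0,0,0,0,0,0,0,0,0,0,0,0,0,0,0,0,0,0,0,0,0,0,0,0,0,0,0,0,0.03,0,0,0,0,0,0.07,0,0,-3,0,0,0.11,0,0,-7,0,0,0.15,0,0,-11,0.01,-0.02,0.19,0,0,-15,0.03,-0.06,0.21,0,0,-19,0.05,-0.1,0.22,0,0,-23,0.07,-0.14,0.22,0,0,-26,0.09,-0.18,0.22,0,0,-26,0.11,-0.22,0.22,0,0,-26,0.13,-0.26,0.22,0,0,-26,0.15,-0.3,0.22,0,0,-26,0.166,-0.33,0.22,0,0,-26,0.166,-0.36,0.22,0,0,-26],
  claw=0.0,
)

```text
clock: 22.9
eef_pos: [619.3, -44.8, 226.4]
eef_rot: [3.141, -0.001, 3.066]
wrist_force: [-0.3, 0.8, -1.7]
finger_gap: 29.3
finger_force: 30.0
```

Request:
jog_arm(
  plan=[0,-0.003,0,0,0,0,0,-0.003,0,0,0,0,0,-0.003,-0.04,0,0,0,0,-0.003,-0.07,0,0,0,0,-0.003,-0.09,0,0,0,0,-0.003,-0.1,0,0,0,0,-0.003,-0.106,0,0,0,0,-0.003,-0.109,0,0,0,0,-0.003,-0.109,0,0,0,0,-0.003,-0.109,0,0,0],
)

```text
clock: 23.9
eef_pos: [618.9, -46.0, 119.3]
eef_rot: [-3.142, 0.001, 3.067]
wrist_force: [0.3, 0.2, -1.9]
finger_gap: 29.9
finger_force: 30.0
```

Request:
jog_arm(
  plan=[0,0,0,0,0,0,0,0,0,0,0,0,0,0,0,0,0,0,0,0,0.03,0,0,0,0,0,0.07,0,0,0,0,0,0.11,0,0,0,0,0,0.15,0,0,0,-0.03,-0.05,0.16,0,0,0,-0.06,-0.1,0.16,0,0,0,-0.06,-0.13,0.16,0,0,0,-0.06,-0.13,0.16,0,0,0,-0.06,-0.13,0.16,0,0,0],
  claw=0.05,
)

```text
clock: 25.1
eef_pos: [558.4, -176.7, 278.6]
eef_rot: [3.142, 0.0, 3.065]
wrist_force: [1.0, -0.0, 0.3]
finger_gap: 49.6
finger_force: 0.0
```

Run:
```python
from h import *
st()
c,p,d=snap('wrist','w4.png'); W=cloud(c,d); nuts(c,p,d,128,141)
hsv=cv2.cvtColor(p,cv2.COLOR_RGB2HSV)
m=(W[...,2]>125)&(W[...,2]<170)&(hsv[...,2]<70)&(W[...,1]<-150)&(W[...,0]<600)&(W[...,0]>515)
T=W[m]; print(len(T),T.min(0),T.max(0))
for a in range(520,600,8):
    Q=T[(T[:,0]>=a)&(T[:,0]<a+8)]
    if len(Q): print(a,len(Q),'ymid',(np.percentile(Q[:,1],3)+np.percentile(Q[:,1],97))/2,'ztop',np.percentile(Q[:,2],95))
```

```text
t 25.1 tcp [ 558.4 -176.7  278.6] rot [3.142 0.    3.065] F [ 1.  -0.   0.3] gap 49.6 ff 0.0
blob px [380. 217.] n 737 cen [586.5 -82.1] top 139.9 flat deg 56 H 30.0 w 108.8 125.2
blob px [467. 257.] n 486 cen [633.8   4.2] top 139.9 flat deg 27 H 35.0 w 42.5 47.7
blob px [417. 244.] n 930 cen [618.2 -45.1] top 140.1 flat deg 26 H 20.0 w 30.9 34.2
blob px [334. 239.] n 395 cen [ 610.2 -126.8] top 139.9 flat deg 26 H 20.0 w 26.4 29.9
blob px [510. 275.] n 240 cen [655.2  45.6] top 140.7 flat deg 21 H 13.0 w 50.0 55.3
blob px [411. 286.] n 217 cen [662.7 -48.8] top 139.6 flat deg 56 H 20.0 w 15.9 16.5
blob px [327. 298.] n 431 cen [ 669.6 -134.3] top 140.0 flat deg 27 H 20.0 w 25.2 27.2
blob px [312. 319.] n 419 cen [ 693.8 -154.4] top 139.8 flat deg 55 H 30.0 w 36.6 41.5
534 [ 525.36291281 -186.32273131  141.91979044] [ 581.72537729 -172.71452735  163.84954324]
520 25 ymid -176.67568857865666 ztop 162.4246458198903
528 86 ymid -176.75298831106284 ztop 162.89525268094147
536 87 ymid -176.8064026659353 ztop 162.88201548411155
544 88 ymid -177.27496368165373 ztop 162.9923003332399
552 84 ymid -177.7999245177058 ztop 162.7858283250309
560 86 ymid -178.53917022333613 ztop 162.88262900358217
568 63 ymid -179.78477419297366 ztop 162.6435085819671
576 15 ymid -182.22859295337096 ztop 155.57022466962576
```

View pics/w4.png

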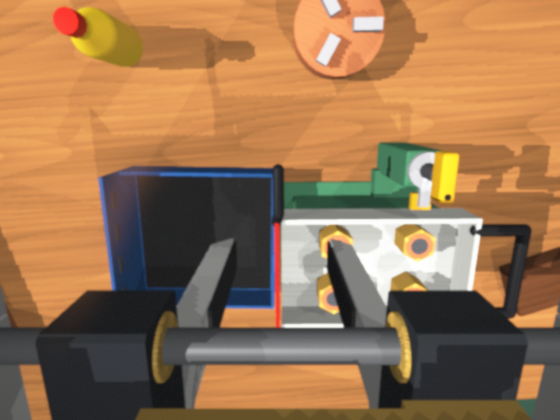

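The wrist view shows all four nuts standing in the tray with the gate up. The gate stub is at px (278,190), which is about world (547,-178,158). I'll grip the stub.

Request:
jog_arm(
  plan=[-0.011,-0.002,-0.04,0,0,0,-0.011,-0.002,-0.08,0,0,0,-0.011,-0.002,-0.11,0,0,0,-0.011,-0.002,-0.13,0,0,0,-0.011,-0.002,-0.14,0,0,0,-0.011,-0.002,-0.14,0,0,0,-0.011,-0.002,-0.14,0,0,0],
  claw=0.05,
)

```text
clock: 25.85
eef_pos: [548.2, -177.7, 139.5]
eef_rot: [-3.141, 0.001, 3.068]
wrist_force: [0.4, -0.0, 0.8]
finger_gap: 49.9
finger_force: 0.0
```

Request:
jog_arm(
  plan=[0,0,0,0,0,0,0,0,0,0,0,0,0,0,0,0,0,0,0,0,0,0,0,0,0,0,0,0,0,0,0,0,0,0,0,0,0,0,0,0,0,0],
  claw=0.0,
  force=20,
)

```text
clock: 26.55
eef_pos: [547.5, -178.6, 138.5]
eef_rot: [-3.141, 0.0, 3.067]
wrist_force: [-1.7, -5.1, -0.7]
finger_gap: 9.1
finger_force: 20.0
```

Request:
jog_arm(
  plan=[-0.0005,-0.008,-0.0006,0,0,0,-0.001,-0.0155,-0.0024,0,0,0,-0.0016,-0.0228,-0.0054,0,0,0,-0.002,-0.0295,-0.0095,0,0,0,-0.0024,-0.0354,-0.0146,0,0,0,-0.0028,-0.0404,-0.0206,0,0,0,-0.0031,-0.0445,-0.0273,0,0,0,-0.0033,-0.0476,-0.0345,0,0,0,-0.0034,-0.0494,-0.0422,0,0,0,-0.0034,-0.05,-0.05,0,0,0,-0.0034,-0.05,-0.0515,0,0,0,-0.0034,-0.05,-0.0515,0,0,0,-0.0034,-0.05,-0.0515,0,0,0],
)

```text
clock: 27.85
eef_pos: [543.9, -228.6, 86.8]
eef_rot: [-3.141, -0.0, 3.067]
wrist_force: [-1.6, -5.5, -0.3]
finger_gap: 9.4
finger_force: 20.0
```

Request:
jog_arm(
  plan=[0,0,0,0,0,0,0,0,0,0,0,0,0,0,0,0,0,0,0,0,0.03,0,0,0,0,0,0.08,0,0,0,0,0,0.12,0,0,0,0,0,0.16,0,0,-8,0,0,0.18,0,0,-16,0,0.02,0.18,0,0,-24,0,0.05,0.18,0,0,-32,0,0.08,0.18,0,0,-40,0,0.11,0.18,0,0,-48,0,0.14,0.18,0,0,-56,0,0.17,0.18,0,0,-64,0.003,0.197,0.18,0,0,-72,0.003,0.197,0.18,0,0,-80,0.003,0.197,0.18,0,0,-88,0.003,0.197,0.18,0,0,-90,0.003,0.197,0.18,0,0,-90],
  claw=0.04,
)

```text
clock: 29.75
eef_pos: [547.1, -30.8, 267.0]
eef_rot: [-3.142, -0.0, 1.496]
wrist_force: [-0.3, -0.0, 0.0]
finger_gap: 40.2
finger_force: 0.0
```

Run:
```python
from h import *
st(); print(manip.read_state()['joints'].round(2))
c,p,d=snap('scene','scene3.png'); W=cloud(c,d);hsv=cv2.cvtColor(p,cv2.COLOR_RGB2HSV)
m=(W[...,2]>60)&((hsv[...,0]<5)|(hsv[...,0]>174))&(hsv[...,1]>150)&(W[...,1]<-150)&(W[...,0]>560)
T=W[m];print('gate',len(T),T.min(0),T.max(0))
c,p,d=snap('side'); W=cloud(c,d);hsv=cv2.cvtColor(p,cv2.COLOR_RGB2HSV)
m=(W[...,2]>60)&((hsv[...,0]<5)|(hsv[...,0]>174))&(hsv[...,1]>150)&(W[...,1]<-150)&(W[...,0]>560)
T=W[m];print('gate',len(T),T.min(0),T.max(0))
```

```text
t 29.75 tcp [547.1 -30.8 267. ] rot [-3.142 -0.     1.496] F [-0.3 -0.   0. ] gap 40.2 ff 0.0
[-0.12  0.26  1.43  0.    1.45 -0.05]
gate 565 [ 575.23444918 -231.5486276   103.71776099] [ 695.12560747 -181.21075066  110.78466663]
gate 1297 [ 576.46099286 -231.64191025   81.10389328] [ 692.427039   -171.77270183  111.21375324]
```

Request:
jog_arm(
  plan=[0,0,0,0,0,-8,0,0,0,0,0,-16,0,0,0,0,0,-24,0,0,0,0,0,-32,0,0,0,0,0,-40,0,0,0,0,0,-48,0,0,0,0,0,-56,0,0,0,0,0,-64,0,0,0,0,0,-72,0,0,0,0,0,-80,0,0,0,0,0,-88,0,-0.0007,-0.04,0,0,-90,0,-0.0007,-0.07,0,0,-90,0,-0.0007,-0.09,0,0,-90,0,-0.0007,-0.105,0,0,-90,0,-0.0007,-0.115,0,0,-90,0,-0.0007,-0.121,0,0,-90,0,-0.0007,-0.121,0,0,-90],
)

```text
clock: 31.65
eef_pos: [547.1, -31.8, 145.6]
eef_rot: [-3.142, 0.001, -0.074]
wrist_force: [0.2, 0.2, -0.2]
finger_gap: 39.9
finger_force: 0.0
```

Request:
jog_arm(
  plan=[0,0,0,0,0,0,0,0,0,0,0,0,0,0,0,0,0,0,0,0,0,0,0,0,0,0,0,0,0,0,0,0,0,0,0,0,0,0,0,0,0,0],
  claw=0.0,
  force=45,
)

```text
clock: 32.35
eef_pos: [547.3, -31.6, 146.2]
eef_rot: [-3.141, -0.001, -0.074]
wrist_force: [0.5, 1.5, 2.7]
finger_gap: 13.6
finger_force: 45.0
```

Request:
jog_arm(
  plan=[0,0,-0.003,0,0,0,0,0,-0.006,0,0,0,0,0,-0.008,0,0,0,0,0,-0.0095,0,0,0,0,0,-0.0095,0,0,0],
)

```text
clock: 32.85
eef_pos: [547.6, -31.7, 138.1]
eef_rot: [-3.141, -0.002, -0.074]
wrist_force: [-6.4, 3.9, 21.0]
finger_gap: 13.8
finger_force: 45.0
```

Request:
jog_arm(
  plan=[0,0,0,0,0,5,0,0,0,0,0,11,0,0,0,0,0,17,0,0,0,0,0,23,0,0,0,0,0,29,0,0,0,0,0,35,0,0,0,0,0,41,0,0,0,0,0,47,0,0,0,0,0,53,0,0,0,0,0,59,0,0,0,0,0,65,0,0,0,0,0,69,0,0,0,0,0,69,0,0,0,0,0,69],
)

```text
clock: 34.25
eef_pos: [547.6, -31.7, 138.1]
eef_rot: [3.14, -0.001, 1.13]
wrist_force: [-6.4, 3.7, 21.0]
finger_gap: 13.5
finger_force: 45.0
```

Request:
jog_arm(
  plan=[0,0,0.004,0,0,0,0,0,0.008,0,0,0,0,0,0.0095,0,0,0,0,0,0.0095,0,0,0],
)

```text
clock: 34.65
eef_pos: [547.3, -31.7, 145.9]
eef_rot: [3.141, -0.0, 1.13]
wrist_force: [2.4, 3.6, 2.7]
finger_gap: 13.7
finger_force: 45.0
```

Request:
jog_arm(
  plan=[0,0,0,0,0,0,0,0,0,0,0,0,0,0,0,0,0,0,0,0,0,0,0,0,0,0,0.03,0,0,0,0,0,0.07,0,0,0,0.02,0.02,0.1,0,0,-8,0.04,0.03,0.1,0,0,-16,0.06,0.045,0.1,0,0,-24,0.08,0.06,0.1,0,0,-32,0.1,0.08,0.1,0,0,-40,0.105,0.082,0.1,0,0,-48,0.105,0.082,0.1,0,0,-56,0.105,0.082,0.1,0,0,-64,0.105,0.082,0.1,0,0,-69,0.105,0.082,0.1,0,0,-69,0.105,0.082,0.1,0,0,-69],
  claw=0.05,
)

```text
clock: 36.35
eef_pos: [652.1, 50.2, 245.8]
eef_rot: [3.142, 0.0, -0.072]
wrist_force: [0.5, 0.2, 0.4]
finger_gap: 49.9
finger_force: 0.0
```

Run:
```python
from h import *
st()
c,p,d=snap('side','side3.png'); W=cloud(c,d);hsv=cv2.cvtColor(p,cv2.COLOR_RGB2HSV)
m=(W[...,2]>140)&(W[...,2]<175)&(abs(hsv[...,0].astype(int)-26)<6)&(hsv[...,1]>150)&(W[...,0]<600)
T=W[m];T=T[T[:,2]>T[:,2].max()-6];print('lock',len(T),T.mean(0),T.min(0),T.max(0))
c,p,d=snap('wrist','w5.png'); W=cloud(c,d);hsv=cv2.cvtColor(p,cv2.COLOR_RGB2HSV)
m=(W[...,2]>130)&(W[...,2]<150)&(hsv[...,2]<60)&(W[...,1]>15)&(W[...,0]<720)&(W[...,0]>590)
T=W[m]; print('bar',len(T)); 
for a in range(610,700,15):
    Q=T[(T[:,0]>=a)&(T[:,0]<a+15)&(T[:,1]>35)]
    if len(Q)>10: print(a,np.percentile(Q[:,1],[3,97]),np.percentile(Q[:,2],95))
cv2.imwrite('pics/crop3.png',np.hstack([cv2.imread('pics/side3.png')[150:360,200:420],cv2.imread('pics/w5.png')[::2,::2]]) )
```

```text
t 36.35 tcp [652.1  50.2 245.8] rot [ 3.142  0.    -0.072] F [0.5 0.2 0.4] gap 49.9 ff 0.0
lock 12 [539.34058642 -50.52889579 163.21515928] [535.07256705 -53.7833945  161.87100389] [542.99891421 -47.93845492 164.30784088]
bar 2240
610 [36.12532037 59.76107761] 145.523946421032
625 [49.47162076 58.26189248] 145.8371496382651
640 [48.31293443 57.54054183] 145.7597426142663
655 [47.24618157 56.73170441] 145.7887585104538
670 [46.17316542 55.64611487] 145.53223612492195
685 [35.94345007 54.17648165] 145.87872529714429
```

View pics/crop3.png

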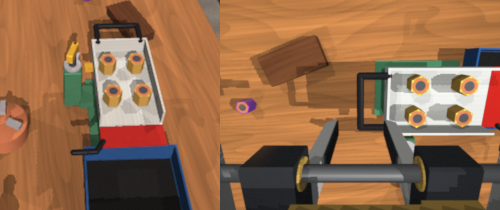

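The lock is turned, the gate is down, and all four nuts are still in the tray. The handle bar is at about (653,52,140), so I'll grip that.

Request:
jog_arm(
  plan=[0.001,0.0015,-0.04,0,0,0,0.001,0.0015,-0.08,0,0,0,0.001,0.0015,-0.1,0,0,0,0.001,0.0015,-0.115,0,0,0,0.001,0.0015,-0.125,0,0,0,0.001,0.0015,-0.125,0,0,0],
)

```text
clock: 37.05
eef_pos: [653.0, 51.7, 120.3]
eef_rot: [3.141, 0.001, -0.074]
wrist_force: [-0.1, 0.6, 0.3]
finger_gap: 50.0
finger_force: 0.0
```

Request:
jog_arm(
  plan=[0,0,0,0,0,0,0,0,0,0,0,0,0,0,0,0,0,0,0,0,0,0,0,0,0,0,0,0,0,0,0,0,0,0,0,0,0,0,0,0,0,0],
  claw=0.0,
  force=35,
)

```text
clock: 37.75
eef_pos: [653.2, 51.4, 121.2]
eef_rot: [3.141, -0.0, -0.075]
wrist_force: [-0.6, -3.9, 2.6]
finger_gap: 11.0
finger_force: 35.0
```

```bash
python3 -c "
import numpy as np
for a in list(np.arange(.04,.81,.04)):
  y=230*np.cos(a)-35*np.sin(a)-230; z=230*np.sin(a)+35*np.cos(a)-35
  print(round(a,2), round(y*.0687/1000,4),round(y*.9976/1000,4),round(z/1000,4))"
```

```text
0.04 -0.0001 -0.0016 0.0092
0.08 -0.0002 -0.0035 0.0183
0.12 -0.0004 -0.0058 0.0273
0.16 -0.0006 -0.0085 0.0362
0.2 -0.0008 -0.0115 0.045
0.24 -0.001 -0.0149 0.0537
0.28 -0.0013 -0.0186 0.0622
0.32 -0.0016 -0.0226 0.0706
0.36 -0.0019 -0.027 0.0788
0.4 -0.0022 -0.0317 0.0868
0.44 -0.0025 -0.0367 0.0946
0.48 -0.0029 -0.0421 0.1023
0.52 -0.0033 -0.0477 0.1097
0.56 -0.0037 -0.0536 0.1168
0.6 -0.0041 -0.0598 0.1238
0.64 -0.0046 -0.0663 0.1304
0.68 -0.005 -0.073 0.1368
0.72 -0.0055 -0.08 0.143
0.76 -0.006 -0.0872 0.1488
0.8 -0.0065 -0.0946 0.1544
```

Request:
jog_arm(
  plan=[-0.0001,-0.0016,0.0092,0,0,0,-0.0002,-0.0035,0.0183,0,0,0,-0.0004,-0.0058,0.0273,0,0,0,-0.0006,-0.0085,0.0362,0,0,0,-0.0008,-0.0115,0.045,0,0,0,-0.001,-0.0149,0.0537,0,0,0,-0.0013,-0.0186,0.0622,0,0,0,-0.0016,-0.0226,0.0706,0,0,0,-0.0019,-0.027,0.0788,0,0,0,-0.0022,-0.0317,0.0868,0,0,0,-0.0022,-0.0317,0.0868,0,0,0],
)

```text
clock: 38.85
eef_pos: [651.0, 19.9, 209.4]
eef_rot: [-3.141, -0.001, -0.075]
wrist_force: [-0.8, 5.8, -2.5]
finger_gap: 11.1
finger_force: 35.0
```

Request:
jog_arm(
  plan=[-0.0001,-0.0025,0.0039,0,0,0,-0.0003,-0.005,0.0078,0,0,0,-0.0005,-0.0077,0.0117,0,0,0,-0.0007,-0.0104,0.0155,0,0,0,-0.0009,-0.0132,0.0192,0,0,0,-0.0011,-0.016,0.0229,0,0,0,-0.0013,-0.019,0.0265,0,0,0,-0.0015,-0.0219,0.03,0,0,0,-0.0017,-0.025,0.0335,0,0,0,-0.0019,-0.0281,0.037,0,0,0,-0.0022,-0.0314,0.0403,0,0,0,-0.0024,-0.0346,0.0436,0,0,0,-0.0026,-0.038,0.0468,0,0,0,-0.0028,-0.0413,0.05,0,0,0,-0.0033,-0.0483,0.0562,0,0,0,-0.0038,-0.0555,0.062,0,0,0,-0.0038,-0.0555,0.062,0,0,0,-0.0038,-0.0555,0.062,0,0,0,-0.0038,-0.0555,0.062,0,0,0,-0.0038,-0.0555,0.062,0,0,0],
)

```text
clock: 40.85
eef_pos: [647.3, -33.7, 272.2]
eef_rot: [-3.139, -0.003, -0.073]
wrist_force: [-2.8, 12.2, 9.2]
finger_gap: 11.2
finger_force: 35.0
```

Run:
```python
from h import *
st()
c,p,d=snap('side','side4.png');a=p[150:420,180:420,::-1]
c,p,d=snap('scene','scene4.png');b=p[150:320,60:330,::-1]
a=cv2.resize(a,(400,450));b=cv2.resize(b,(400,252));o=np.zeros((450,800,3),np.uint8);o[:,:400]=a;o[:252,400:]=b
cv2.imwrite('pics/crop4.png',o)
```

```text
t 40.85 tcp [647.3 -33.7 272.2] rot [-3.139e+00 -3.000e-03 -7.300e-02] F [-2.8 12.2  9.2] gap 11.2 ff 35.0
```

View pics/crop4.png

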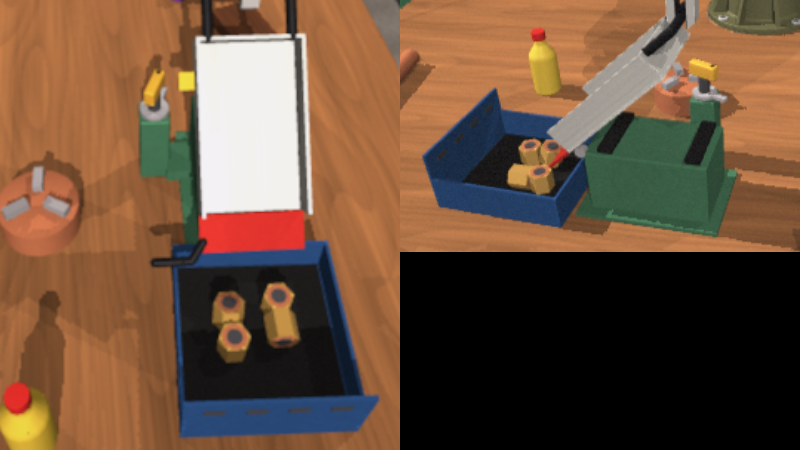

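All four nuts are in the basket: crop left at (229,305), (278,297), (283,330) and (234,340). Lowering the tray now.

Request:
jog_arm(
  plan=[0.0005,0.0072,-0.0058,0,0,0,0.001,0.0142,-0.012,0,0,0,0.0014,0.0209,-0.0184,0,0,0,0.0019,0.0274,-0.025,0,0,0,0.0023,0.0336,-0.032,0,0,0,0.0027,0.0395,-0.0391,0,0,0,0.0031,0.0451,-0.0465,0,0,0,0.0035,0.0505,-0.0542,0,0,0,0.0038,0.0555,-0.062,0,0,0,0.0041,0.0602,-0.07,0,0,0,0.0044,0.0646,-0.0782,0,0,0,0.0047,0.0686,-0.0866,0,0,0,0.005,0.0723,-0.0951,0,0,0,0.0052,0.0757,-0.1038,0,0,0,0.0054,0.0787,-0.1126,0,0,0,0.0056,0.0814,-0.1215,0,0,0,0.0058,0.0837,-0.1305,0,0,0,0.0059,0.0856,-0.1396,0,0,0,0.006,0.0872,-0.1488,0,0,0,0.006,0.0872,-0.1488,0,0,0],
)

```text
clock: 42.95
eef_pos: [653.3, 51.3, 120.4]
eef_rot: [3.141, -0.0, -0.075]
wrist_force: [2.7, -0.9, -3.2]
finger_gap: 11.1
finger_force: 35.0
```

Request:
jog_arm(
  plan=[0,0,0,0,0,0,0,0,0,0,0,0,0,0,0,0,0,0,0,0,0,0,0,0,0,0,0.04,0,0,0,0,0,0.08,0,0,0,0,0,0.12,0,0,0,-0.02,-0.015,0.13,0,0,8,-0.04,-0.03,0.13,0,0,16,-0.06,-0.045,0.13,0,0,24,-0.08,-0.06,0.13,0,0,32,-0.1,-0.08,0.13,0,0,40,-0.106,-0.083,0.13,0,0,48,-0.106,-0.083,0.12,0,0,56,-0.106,-0.083,0.11,0,0,64,-0.106,-0.083,0.09,0,0,69,-0.106,-0.083,0.06,0,0,69,-0.106,-0.083,0.06,0,0,69,-0.106,-0.083,0.06,0,0,69],
  claw=0.04,
)

```text
clock: 44.85
eef_pos: [547.3, -31.3, 181.7]
eef_rot: [-3.142, -0.0, 1.129]
wrist_force: [0.6, 0.4, 0.1]
finger_gap: 40.0
finger_force: 0.0
```

Request:
jog_arm(
  plan=[0,0,-0.015,0,0,0,0,0,-0.028,0,0,0,0,0,-0.034,0,0,0,0,0,-0.034,0,0,0],
)

```text
clock: 45.25
eef_pos: [547.0, -31.3, 146.7]
eef_rot: [-3.141, 0.0, 1.13]
wrist_force: [0.0, 0.0, 0.9]
finger_gap: 39.6
finger_force: 0.0
```

Request:
jog_arm(
  plan=[0,0,0,0,0,0,0,0,0,0,0,0,0,0,0,0,0,0,0,0,0,0,0,0,0,0,0,0,0,0,0,0,0,0,0,0,0,0,0,0,0,0],
  claw=0.0,
  force=45,
)

```text
clock: 45.95
eef_pos: [547.4, -31.4, 147.2]
eef_rot: [3.141, -0.0, 1.13]
wrist_force: [1.4, -1.7, 1.5]
finger_gap: 13.8
finger_force: 45.0
```

Request:
jog_arm(
  plan=[0,0,-0.003,0,0,0,0,0,-0.006,0,0,0,0,0,-0.008,0,0,0,0,0,-0.0095,0,0,0,0,0,-0.0095,0,0,0],
)

```text
clock: 46.45
eef_pos: [547.6, -31.3, 139.0]
eef_rot: [3.14, -0.001, 1.13]
wrist_force: [-5.1, -0.1, 19.7]
finger_gap: 13.9
finger_force: 45.0
```

Request:
jog_arm(
  plan=[0,0,0,0,0,-5,0,0,0,0,0,-11,0,0,0,0,0,-17,0,0,0,0,0,-23,0,0,0,0,0,-29,0,0,0,0,0,-35,0,0,0,0,0,-41,0,0,0,0,0,-47,0,0,0,0,0,-53,0,0,0,0,0,-59,0,0,0,0,0,-65,0,0,0,0,0,-69,0,0,0,0,0,-69.5,0,0,0,0,0,-69.5],
)

```text
clock: 47.85
eef_pos: [547.7, -31.5, 139.1]
eef_rot: [3.141, -0.002, -0.083]
wrist_force: [-3.7, -0.1, 19.9]
finger_gap: 13.5
finger_force: 45.1
```

Request:
jog_arm(
  plan=[0,0,0.004,0,0,0,0,0,0.008,0,0,0,0,0,0.0095,0,0,0,0,0,0.0095,0,0,0],
)

```text
clock: 48.25
eef_pos: [547.3, -31.4, 146.9]
eef_rot: [3.141, -0.0, -0.083]
wrist_force: [2.7, -1.7, 1.9]
finger_gap: 13.5
finger_force: 45.0
```

Request:
jog_arm(
  plan=[0,0,0,0,0,0,0,0,0,0,0,0,0,0,0,0,0,0,0,0,0,0,0,0,0,0,0.04,0,0,0,0,-0.02,0.08,0,0,0,-0.001,-0.06,0.09,0,0,0,-0.002,-0.1,0.09,0,0,0,-0.003,-0.14,0.09,0,0,0,-0.0035,-0.18,0.09,0,0,0,-0.0035,-0.1975,0.07,0,0,0,-0.0035,-0.1975,0.04,0,0,0,-0.0035,-0.1975,0.03,0,0,0,-0.0035,-0.1975,0.03,0,0,0],
  claw=0.04,
)

```text
clock: 49.65
eef_pos: [543.2, -228.3, 175.8]
eef_rot: [-3.14, 0.003, -0.083]
wrist_force: [-0.5, -0.3, 1.0]
finger_gap: 39.5
finger_force: 0.0
```

Run:
```python
from h import *
st()
for n in('scene','side'):
    c,p,d=snap(n,n+'5.png');W=cloud(c,d);hsv=cv2.cvtColor(p,cv2.COLOR_RGB2HSV)
    for q in('gateh','lock','wall'):
        if q=='gateh': m=(W[...,2]>80)&(W[...,2]<120)&(hsv[...,2]<60)&(W[...,1]<-205)&(W[...,0]<575)&(W[...,0]>515)&(W[...,1]>-245)
        if q=='lock': m=(W[...,2]>140)&(W[...,2]<170)&(abs(hsv[...,0].astype(int)-26)<6)&(hsv[...,1]>150)&(W[...,0]<600)&(W[...,0]>500)
        if q=='wall': m=(W[...,2]>135)&(W[...,2]<165)&(hsv[...,1]<50)&(hsv[...,2]>90)&(W[...,0]>690)&(W[...,0]<710)&(W[...,1]<10)&(W[...,1]>-180)
        T=W[m]
        if len(T)>5: print(n,q,len(T),T.mean(0).round(1),np.percentile(T,[3,97],axis=0).round(1).tolist())
```

```text
t 49.65 tcp [ 543.2 -228.3  175.8] rot [-3.14e+00  3.00e-03 -8.30e-02] F [-0.5 -0.3  1. ] gap 39.5 ff 0.0
scene gateh 54 [ 550.7 -225.5  110.9] [[527.5, -229.7, 106.4], [572.1, -221.8, 114.3]]
scene wall 527 [700.9 -83.  141.1] [[694.2, -173.0, 135.4], [707.7, 0.7, 145.6]]
side gateh 151 [ 550.6 -229.6  111.2] [[523.8, -235.1, 108.4], [573.8, -219.2, 113.4]]
side wall 258 [697.3 -88.9 142.1] [[691.3, -173.4, 135.6], [704.5, -0.6, 145.5]]
```

Request:
jog_arm(
  plan=[0,0,-0.03,0,0,0,0,0,-0.06,0,0,0,0,0,-0.08,0,0,0,0,0,-0.0895,0,0,0,0,0,-0.0895,0,0,0],
)

```text
clock: 50.25
eef_pos: [543.8, -228.6, 87.7]
eef_rot: [-3.142, 0.0, -0.083]
wrist_force: [0.9, 0.7, 1.0]
finger_gap: 40.1
finger_force: 0.0
```

Request:
jog_arm(
  plan=[0,0,0,0,0,0,0,0,0,0,0,0,0,0,0,0,0,0,0,0,0,0,0,0,0,0,0,0,0,0,0,0,0,0,0,0],
  claw=0.0,
  force=20,
)

```text
clock: 50.85
eef_pos: [543.9, -228.8, 87.9]
eef_rot: [3.142, -0.001, -0.083]
wrist_force: [-0.5, 2.0, 4.5]
finger_gap: 9.4
finger_force: 20.0
```

Request:
jog_arm(
  plan=[0,0.0006,0.0078,0,0,0,0.0002,0.0024,0.0154,0,0,0,0.0004,0.0054,0.0227,0,0,0,0.0007,0.0095,0.0294,0,0,0,0.001,0.0146,0.0354,0,0,0,0.0014,0.0206,0.0404,0,0,0,0.0019,0.0273,0.0445,0,0,0,0.0024,0.0345,0.0476,0,0,0,0.0029,0.0422,0.0494,0,0,0,0.0034,0.05,0.05,0,0,0,0.0034,0.052,0.05,0,0,0,0.0034,0.052,0.05,0,0,0,0.0034,0.052,0.05,0,0,0],
)

```text
clock: 52.15
eef_pos: [547.6, -178.5, 139.3]
eef_rot: [3.138, -0.003, -0.084]
wrist_force: [0.1, -11.0, 7.1]
finger_gap: 9.1
finger_force: 20.0
```

Gate is at its stop, so I'll release it, back away upward and check everything.

Request:
jog_arm(
  plan=[0,-0.001,-0.001,0,0,0,0,-0.001,-0.001,0,0,0,0,-0.001,-0.001,0,0,0,0,-0.001,-0.001,0,0,0,0,-0.001,-0.001,0,0,0,0,-0.001,0.04,0,0,0,0,-0.001,0.08,0,0,0,0,-0.001,0.12,0,0,0,-0.02,0.03,0.16,0,0,0,-0.05,0.07,0.18,0,0,0,-0.08,0.11,0.18,0,0,0,-0.12,0.14,0.18,0,0,0,-0.12,0.14,0.18,0,0,0,-0.12,0.14,0.18,0,0,0],
  claw=0.04,
)

```text
clock: 53.55
eef_pos: [426.7, -36.2, 318.2]
eef_rot: [3.141, -0.002, -0.082]
wrist_force: [1.1, -0.9, -0.4]
finger_gap: 39.8
finger_force: 0.0
```

Run:
```python
from h import *
st()
for n in('scene','side'):
    c,p,d=snap(n,n+'6.png');W=cloud(c,d);hsv=cv2.cvtColor(p,cv2.COLOR_RGB2HSV);H=hsv[...,0].astype(int);S=hsv[...,1];V=hsv[...,2];X,Y,Z=W[...,0],W[...,1],W[...,2]
    W0=np.load(n+'0.npz');w0=W0['W'];h0=cv2.cvtColor(W0['p'],cv2.COLOR_RGB2HSV)
    def rep(q,fn):
        for tag,w,h in(('0',w0,h0),('N',W,hsv)):
            m=fn(w[...,0],w[...,1],w[...,2],h[...,0].astype(int),h[...,1],h[...,2]);T=w[m]
            if len(T)>5: print(n,q,tag,len(T),T.mean(0).round(1),np.percentile(T,[3,97],axis=0).round(1).tolist())
    rep('gate',lambda x,y,z,h,s,v:(z>90)&((h<5)|(h>174))&(s>150)&(x>560)&(y<-150)&(x<720))
    rep('gateh',lambda x,y,z,h,s,v:(z>145)&(z<175)&(v<60)&(x>515)&(x<585)&(y<-165)&(y>-250))
    rep('lock',lambda x,y,z,h,s,v:(z>159)&(z<175)&(abs(h-26)<6)&(s>150)&(x<600)&(x>500)&(y>-80))
    rep('bar',lambda x,y,z,h,s,v:(z>135)&(z<150)&(v<60)&(x>600)&(y>40)&(y<70)&(x<710))
    rep('brass',lambda x,y,z,h,s,v:(z>20)&(z<80)&(h>12)&(h<32)&(s>90)&(x>540)&(x<740)&(y<-190)&(y>-385))
a=cv2.imread('pics/side6.png')[140:420,170:420];b=cv2.imread('pics/scene6.png')[150:320,60:460]
a=cv2.resize(a,(400,448));b=cv2.resize(b,(400,170));o=np.zeros((448,800,3),np.uint8);o[:,:400]=a;o[:170,400:]=b
cv2.imwrite('pics/crop6.png',o)
```

```text
t 53.55 tcp [426.7 -36.2 318.2] rot [ 3.141e+00 -2.000e-03 -8.200e-02] F [ 1.1 -0.9 -0.4] gap 39.8 ff 0.0
scene gate 0 446 [ 635.9 -185.1  133.6] [[584.1, -191.2, 110.8], [694.3, -181.2, 150.4]]
scene gate N 441 [ 635.9 -185.1  133.4] [[584.6, -191.1, 110.3], [694.1, -181.0, 150.4]]
scene gateh 0 75 [ 560.3 -177.1  158.1] [[533.2, -183.0, 147.7], [579.1, -173.3, 163.2]]
scene gateh N 79 [ 561.  -177.3  157.7] [[532.4, -182.4, 146.4], [579.7, -173.1, 163.5]]
scene lock 0 33 [547.6 -31.4 164.7] [[530.2, -36.6, 163.2], [568.9, -26.9, 166.1]]
scene lock N 29 [546.8 -31.5 164.7] [[531.6, -36.6, 163.4], [567.9, -27.7, 166.0]]
scene bar 0 220 [659.7  51.1 143.8] [[610.5, 41.8, 138.7], [703.7, 58.7, 146.4]]
scene bar N 214 [659.5  51.2 144.1] [[610.6, 41.8, 138.6], [703.4, 58.5, 146.8]]
scene brass N 560 [ 642.5 -268.9   30.6] [[594.8, -299.8, 20.6], [675.4, -237.6, 39.7]]
side gate 0 924 [ 636.6 -189.3  132.1] [[582.7, -193.9, 111.2], [690.4, -184.8, 149.7]]
side gate N 923 [ 636.8 -189.4  132.1] [[583.0, -193.7, 111.2], [690.4, -184.9, 150.0]]
side gateh 0 164 [ 553.8 -182.4  159.2] [[527.6, -187.8, 147.3], [577.8, -176.3, 163.2]]
side gateh N 161 [ 553.6 -182.3  159.4] [[527.6, -187.5, 148.2], [577.5, -176.7, 162.8]]
side lock 0 63 [545.  -36.  163.4] [[528.3, -39.6, 161.2], [564.3, -31.6, 165.6]]
side lock N 68 [545.1 -35.9 163.5] [[528.6, -39.6, 161.1], [564.3, -29.8, 165.7]]
side bar 0 210 [651.7  47.2 142.8] [[606.0, 41.6, 137.8], [695.6, 53.9, 145.9]]
side bar N 207 [652.   47.2 143. ] [[605.3, 41.6, 137.5], [696.0, 53.9, 146.3]]
side brass N 741 [ 628.9 -279.4   32.4] [[586.3, -308.2, 21.2], [670.9, -246.2, 40.5]]
```

View pics/crop6.png

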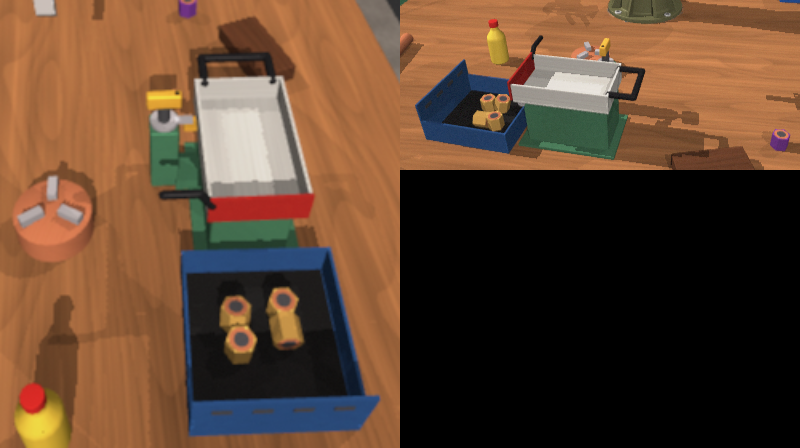

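All four nuts rest in the basket, at crop left (235,310), (283,302), (287,330) and (240,345). The unit matches its starting measurements.

```bash
python3 -c "
from cell import manip
print(manip.sign_off())"
```

```text
the job is handed in; nothing more can be done
None
```

The job is handed in at about 54 s: all four brass nuts are in the basket, and the tray, gate and lock measure as at the start; the bystanders and purple look-alike look unmoved, and the sign-off returned no verdict.

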